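# Close the washed canisters from the stack of lids

## Robot

A 6-joint arm with a two-finger parallel gripper is mounted at the origin on a cart in front of the work surface, level with it; the furniture and walls round the work are solid. World frame = base frame: x ahead of the robot, y to its left, z up, the work surface at z = 0. Lengths are in m, angles in rad, forces in N, time in s.
With the tool pointing down it reaches from about 0.3 to 0.875 m from the base axis. Payload 6.4 kg.
Tool frame: the origin (TCP) lies at the very end of the fingers, on their centre line; the grasp point (between the pads) lies 19 mm behind it; z points along the fingers, y is the line along which they close (so a half turn about z gives the same grasp; the last joint's range is limited). The gripper opens to 85 mm and grips with 20 to 120 N. Pads are 22 mm wide; open, the fingers measure 114 mm over their backs; the gripper's body (76 mm by 85 mm) begins 54 mm behind the grasp point. The pads swing forward as they close: fully open they stand 13 mm farther back than shut.
Start: joints at [-1.379, 0.181, 1.607, -0, 1.354, -0.206], TCP at [0.223, -0.53, 0.209] pointing down, gripper open.
Joint ranges: [-2.99, 2.99], [-0.89, 2.07], [0.3, 2.58], [-1.14, 4.28], [0, 2.63], [-3.12, 3.12]. Speed limits (rad/s): [2.57, 2.57, 3.01, 3.14, 3.14, 3.14].

## Interface

Orientations are given as a unit quaternion [w, x, y, z].
In Python, from cell import bot gives the robot as it stands. The module is installed in compiled form; this text tells all that it offers.
- The arm moves only by the tool step_arm, never from a script. Its arguments are lists of equal length, an entry for each row: "angular": the turn, a rotation vector about the tool's x, y, z in units of 5 degrees (1.0 is 5 degrees), a list of three; "offset": the shift along the tool's x, y, z in units of 40 mm (1.0 is 40 mm), a list of three; "claw": the opening, from -1 (shut) to 1 (fully open). In form: {"angular": [[ax, ay, az], ...], "offset": [[dx, dy, dz], ...], "claw": [claw, ...]}. A call has exactly 8 rows; each row shifts and turns the commanded pose from where the row before left it, along the tool's axes as they then stand; what a row does not reach is not made up. A row lasts 1/10 s, in which the tool goes at most 50 mm and 8.59 degrees, less where a joint would pass 70% of its speed; a pose out of reach is approached as far as the arm can. A call is refused whole if a number of a shift passes 1 or a number of a turn 1, either way. A call with a gripper value outside its range is refused whole. The fingers move at their own pace and stop on an object; "force" is the grip in N (left out, the last holds). Time passes only in rows, so rows that do not move let the fingers close, or fill a call up. It gives the time, the measured TCP pose, the force, the opening and the grip force at its end, in the units of the state.
- bot.get_obs(): the state, without advancing time (a new reading comes with each control period).
- bot.camera(name): name is "scene" or "side" or "wrist"; returns a dict with "image" (384x512x3 uint8, blue, green, red), "range_z" (384x512 float32, m along the optical axis (not along the pixel's ray), 0 where there is no reading), "intrinsics" (3x3 intrinsics, pixels), "k1" (the pictures are not rectified: a ray, as slopes to the right and down, at radius r is drawn at 1 + k1 r^2 times it, then the intrinsics apply), "T" (4x4, takes a point from camera to world coordinates); the wrist camera has in their place "mount" (4x4, takes a point from camera to tool coordinates, whose origin is the TCP and whose axes are the flange's). Camera axes: x right, y up, looking along -z (the intrinsics and any distortion apply to the point x, -y, -z); pixel columns grow to the right and rows downward; lengths in m; the calibration is good to about 2 mm. A picture is of the moment at which its call begins: read the wrist's pose just before it.
- bot.close_job(): hands the job in; it is judged then, once.
The state is a dict: "time": time; "qpos": joint angles; "joint_velocities": joint speeds; "effort": joint torques, N m; "eef_pos": TCP position; "tcp_rot": TCP orientation; "ft_force": force on the tool from outside, world axes, zero at the start; "ft_torque": the same for the moment, N m; "gripper_width": finger opening in m; "grasp_force": force on a finger pad.
Only numpy, scipy, OpenCV 4.12 (cv2) and the standard library are available. Lean on these libraries where they do the work, as an engineer would, in place of code of your own. Each camera call takes 0.05 s, during which the arm holds its last target. There are 200 camera calls.

## Task

The four washed canisters stand open and their wooden lids are piled in one stack. Take the stack apart and close every canister with its own lid, the one that fits its mouth, plug down and fully home; set the lids down gently, leave the canisters standing where they are and do not disturb the citrus press or the spice jar.

Things in the scene. Friction and masses are not known exactly. Their poses are not given: they have to be found in the camera images.
- lid_large: Largest of four round pale-wood lids, loose, flat on top. Disc 70 mm across, 16 mm thick; below it a tapered plug 16 mm tall, 56 mm across at the disc, 46 mm at its lower end. Origin: centre of the plug's lower face, z up; 32 mm tall in all. It is the bottom lid of the stack and stands on the worktop. Belongs on canister_large.
- lid_medium: Second largest of four round pale-wood lids, loose, flat on top. Disc 61 mm across, 16 mm thick; below it a tapered plug 16 mm tall, 47 mm across at the disc, 37 mm at its lower end. Origin: centre of the plug's lower face, z up; 32 mm tall in all. In the stack it rests on the large lid. Belongs on canister_medium.
- lid_small: Second smallest of four round pale-wood lids, loose, flat on top. Disc 52 mm across, 16 mm thick; below it a tapered plug 16 mm tall, 38 mm across at the disc, 28 mm at its lower end. Origin: centre of the plug's lower face, z up; 32 mm tall in all. In the stack it rests on the medium lid. Belongs on canister_small.
- lid_tiny: Smallest of four round pale-wood lids, loose, flat on top. Disc 43 mm across, 16 mm thick; below it a tapered plug 16 mm tall, 29 mm across at the disc, 19 mm at its lower end. Origin: centre of the plug's lower face, z up; 32 mm tall in all. It is the top lid of the stack. Belongs on canister_tiny.
- canister_large: Largest of four open, empty, straight round white stoneware canisters, loose: 68 mm outside, 102 mm tall, wall 4 mm, mouth 60 mm across. Origin: centre of its underside, z up. With lid_large fully home the disc rests on the rim: the lid's origin is 86 mm and its top 118 mm above the canister's origin.
- canister_medium: Second largest of four open, empty, straight round white stoneware canisters, loose: 59 mm outside, 90 mm tall, wall 4 mm, mouth 51 mm across. Origin: centre of its underside, z up. With lid_medium fully home the disc rests on the rim: the lid's origin is 74 mm and its top 106 mm above the canister's origin.
- canister_small: Second smallest of four open, empty, straight round white stoneware canisters, loose: 50 mm outside, 78 mm tall, wall 4 mm, mouth 42 mm across. Origin: centre of its underside, z up. With lid_small fully home the disc rests on the rim: the lid's origin is 62 mm and its top 94 mm above the canister's origin.
- canister_tiny: Smallest of four open, empty, straight round white stoneware canisters, loose: 41 mm outside, 66 mm tall, wall 4 mm, mouth 33 mm across. Origin: centre of its underside, z up. With lid_tiny fully home the disc rests on the rim: the lid's origin is 50 mm and its top 82 mm above the canister's origin.
- citrus_press: Bystander: a metal hand citrus press lying flat to the right of the work, 72 x 229 x 48 mm, long along its y axis. Origin: centre of its underside. To be left where it is.
- spice_jar_1: Bystander: a spice jar with a yellow cap standing to the left of the work, 42 mm in diameter, 96 mm tall. Origin: centre of its underside. To be left where it is.

How it is judged:
At the end, for the whole second after the job is handed in: Each lid sits on the canister of its own size: centred within 5 mm, its disc down on the rim within 3 mm and level with it within 0.06 rad, lid and canister upright (within 0.1 rad) and at rest; every canister is within 25 mm of where it stood (horizontal distance between lid_large and canister_large below 0.005 m and z of lid_large in the frame of canister_large between 0.083 and 0.089 m and angle between the z axis of lid_large and the z axis of canister_large, either way round below 0.06 rad and angle between each of lid_large, canister_large, lid_medium, canister_medium, lid_small, canister_small, lid_tiny, canister_tiny's own z axis and vertical below 0.1 rad and distance of each of canister_large, canister_medium, canister_small, canister_tiny from where it was at the start of the episode below 0.025 m and linear speed of each of lid_large, canister_large, lid_medium, canister_medium, lid_small, canister_small, lid_tiny, canister_tiny below 0.02 m/s and horizontal distance between lid_medium and canister_medium below 0.005 m and z of lid_medium in the frame of canister_medium between 0.071 and 0.077 m and angle between the z axis of lid_medium and the z axis of canister_medium, either way round below 0.06 rad and horizontal distance between lid_small and canister_small below 0.005 m and z of lid_small in the frame of canister_small between 0.059 and 0.065 m and angle between the z axis of lid_small and the z axis of canister_small, either way round below 0.06 rad and horizontal distance between lid_tiny and canister_tiny below 0.005 m and z of lid_tiny in the frame of canister_tiny between 0.047 and 0.053 m and angle between the z axis of lid_tiny and the z axis of canister_tiny, either way round below 0.06 rad); the robot touches nothing.
It fails at once if a canister is knocked over (angle between any of canister_large, canister_medium, canister_small, canister_tiny's own z axis and vertical above 0.5 rad).
It fails at once if a lid strikes or is pressed on a canister with more than 60 N (contact force between any of lid_large, lid_medium, lid_small, lid_tiny and canister_large above 60 N or contact force between any of lid_large, lid_medium, lid_small, lid_tiny and canister_medium above 60 N or contact force between any of lid_large, lid_medium, lid_small, lid_tiny and canister_small above 60 N or contact force between any of lid_large, lid_medium, lid_small, lid_tiny and canister_tiny above 60 N).
It fails at once if a lid is dropped onto its canister (meets it faster than 0.6 m/s) ((horizontal distance between lid_large and canister_large below 0.02 m and z of lid_large in the frame of canister_large below 0.106 m and linear speed of lid_large above 0.6 m/s) or (horizontal distance between lid_medium and canister_medium below 0.02 m and z of lid_medium in the frame of canister_medium below 0.094 m and linear speed of lid_medium above 0.6 m/s) or (horizontal distance between lid_small and canister_small below 0.02 m and z of lid_small in the frame of canister_small below 0.082 m and linear speed of lid_small above 0.6 m/s) or (horizontal distance between lid_tiny and canister_tiny below 0.02 m and z of lid_tiny in the frame of canister_tiny below 0.07 m and linear speed of lid_tiny above 0.6 m/s)).
It fails at once if a bystander (citrus press, spice jar) is moved more than 15 mm (distance of any of citrus_press, spice_jar_1 from where it was at the start of the episode above 0.015 m).
It also fails if it takes over 93 s, if anything falls off the work surface, if the arm or the gripper's body presses on something with over 40 N, if the wrist force passes 120 N, or if a joint passes its speed limit or range.

## Working session

There is one attempt and no reset: what is moved stays moved. The work goes in short steps, Python scripts to look and compute and a tool call to move; the robot and the scene stay as the last step left them, time stands still between calls to the robot, and variables do not carry over. Pictures are saved under pics/ and viewed, at most 14 in all, crops included, and the job is handed in when it is done.

Besides the shell and the picture viewer there is one more tool, called after "Call:" as name(argument=value, ...) on one line, values as JSON. step_arm: Moves the arm, as the interface text tells. Its arguments: {"type":"object","properties":{"angular":{"type":"array"},"offset":{"type":"array"},"claw":{"type":"array"},"force":{"type":"number"}},"required":["angular","offset","claw"]}

```bash
mkdir -p pics; python3 - <<'E'
from cell import bot
import cv2,numpy as np
print(bot.get_obs())
for n in("scene","side"):
    c=bot.camera(n); cv2.imwrite(f"pics/{n}0.png",c["image"]); np.savez(f"{n}0.npz",**c)
    print(n,c["intrinsics"],c["k1"],c["T"],(c["range_z"]>0).mean())
E
```

```text
{'time': 0.0, 'qpos': array([-1.37932470e+00,  1.81568991e-01,  1.60804198e+00, -3.12390392e-05,
        1.35378900e+00, -2.06296794e-01]), 'joint_velocities': array([ 0.00128742, -0.00020521,  0.00060255, -0.00057088, -0.0008454 ,
       -0.00090948]), 'effort': array([-8.37608059e-05, -4.44877267e+01, -3.51339054e+01, -3.59771011e-04,
        8.98838363e-03,  1.20761786e-05]), 'eef_pos': array([ 0.22262265, -0.52949366,  0.20835206]), 'tcp_rot': array([-9.03746019e-04,  9.80286573e-01,  1.97578890e-01, -8.55134148e-06]), 'ft_force': array([ 0.67645155,  0.06932463, -0.4652873 ]), 'ft_torque': array([0.01470609, 0.02699938, 0.02683708]), 'grasp_force': 0.0, 'gripper_width': 0.08549972796429006}
scene [[472.97221092   0.         258.31249126]
 [  0.         472.97221092 192.33195667]
 [  0.           0.           1.        ]] 0.032423033852583674 [[ 0.67316392  0.45985054 -0.57912678 -0.43156332]
 [-0.73920104  0.39642292 -0.54445449 -0.86186196]
 [-0.02078856  0.79459823  0.6067796   1.03584685]
 [ 0.          0.          0.          1.        ]] 0.9786020914713541
side [[401.59276587   0.         256.72344193]
 [  0.         401.59276587 199.289224  ]
 [  0.           0.           1.        ]] -0.04529647492791679 [[ 0.98611368  0.1050267  -0.1286437   0.29514817]
 [-0.16565056  0.56692311 -0.80694367 -1.10986785]
 [-0.01181954  0.81704809  0.57644837  0.82909955]
 [ 0.          0.          0.          1.        ]] 0.9482879638671875
```

View pics/scene0.png

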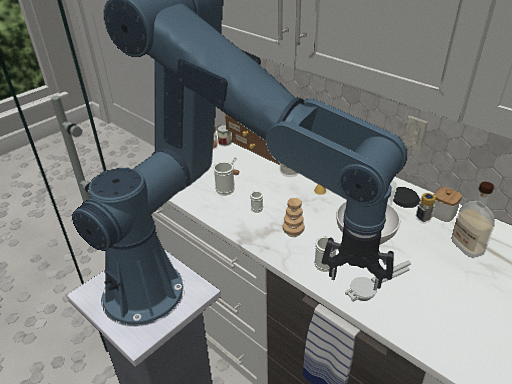

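View pics/side0.png

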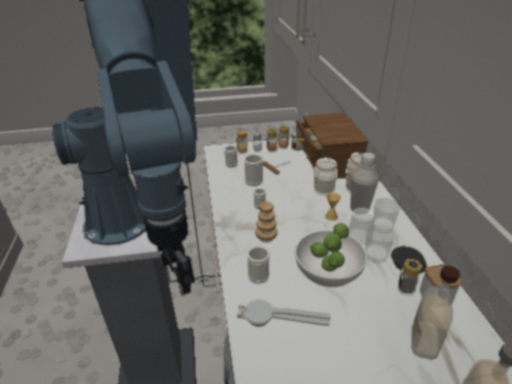

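The scene view shows the stack at (294,217), and canisters at (224,178), (257,202) and (322,254). The side view shows the stack at (266,222), and canisters at (230,157), (254,170), (260,198) and (259,265). The press is at (280,313).

```bash
cat > h.py <<'E'
import numpy as np,cv2
def cloud(c,T=None):
    K,k1,r=c["intrinsics"],float(c["k1"]),c["range_z"]
    v,u=np.mgrid[:384,:512]
    p=cv2.undistortPoints(np.stack([u.ravel(),v.ravel()],1).astype(float).reshape(-1,1,2),K,np.array([k1,0,0,0,0]))[:,0].reshape(384,512,2)
    P=np.stack([p[...,0]*r,-p[...,1]*r,-r],-1)
    T=c["T"] if T is None else T
    P=P@T[:3,:3].T+T[:3,3]; P[r<=0]=np.nan
    return P
def fitc(p):
    A=np.c_[2*p,np.ones(len(p))]; s=np.linalg.lstsq(A,(p**2).sum(1),rcond=None)[0]
    return s[:2],np.sqrt(s[2]+s[:2]@s[:2])
E
python3 - <<'E'
from h import *
P=[cloud(np.load(f"{n}0.npz")) for n in("scene","side")]
I=[np.load(f"{n}0.npz")["image"] for n in("scene","side")]
for n,p in zip(("scene","side"),P):
    t=p[(p[...,0]>.3)&(p[...,0]<.9)&(abs(p[...,1])<.6)&(abs(p[...,2])<.02)]; print(n,"table z",np.median(t[:,2]),t[:,2].std())
for (u,v) in[(230,157),(254,170),(260,198),(259,265),(266,222),(266,208),(258,313),(242,140),(333,205)]: print(u,v,P[1][v,u].round(3))
H=np.zeros((600,500,3),np.uint8)
for p,im in((P[1],I[1]),):
    m=(p[...,0]>.25)&(p[...,0]<.75)&(abs(p[...,1])<.6)&(p[...,2]>-.02)&(p[...,2]<.2)
    q=p[m];o=np.argsort(q[:,2])
    H[(599-(q[o,1]+.6)*500).astype(int).clip(0,599),((q[o,0]-.25)*1000).astype(int).clip(0,499)]=cv2.applyColorMap((q[o,2]*1500).clip(0,255).astype(np.uint8),cv2.COLORMAP_JET)[:,0]
cv2.imwrite("pics/hm.png",H)
cv2.imwrite("pics/sidecrop.png",cv2.resize(I[1][120:340,200:400],None,fx=3,fy=2.7,interpolation=cv2.INTER_CUBIC)[:600])
E
```

```text
scene table z 0.0001497747691829865 0.0045938918537873335
side table z 1.0123486551383287e-05 0.0038007578054647328
230 157 [0.413 0.283 0.052]
254 170 [0.484 0.13  0.075]
260 198 [ 0.481 -0.013  0.049]
259 265 [ 0.42  -0.351  0.073]
266 222 [ 0.469 -0.186  0.083]
266 208 [ 0.471 -0.178  0.128]
258 313 [ 0.395 -0.48   0.04 ]
242 140 [0.476 0.393 0.066]
333 205 [ 0.707 -0.106  0.057]
```

View pics/sidecrop.png

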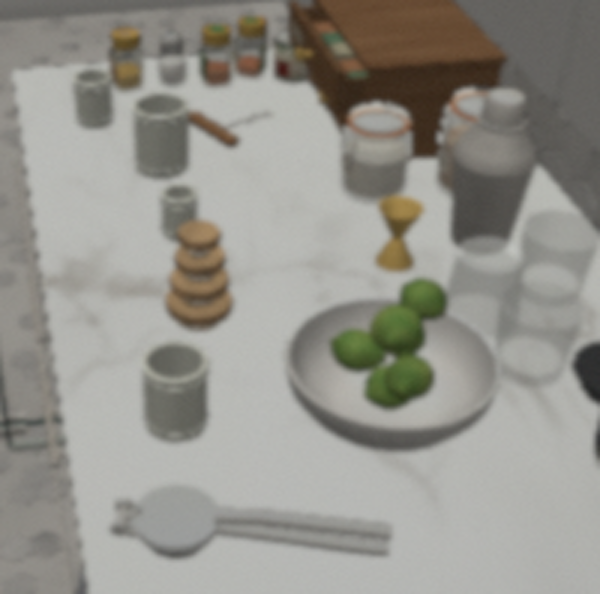

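The crop confirms it: medium canister nearest the camera, stack behind it, then tiny, large and small going back. The press lies in front, and the spice jar is at the far left end.

```bash
cat > m.py <<'E'
from h import *
from scipy.optimize import least_squares
C={"large":((.484,.16),.068,.102),"medium":((.42,-.325),.059,.09),"small":((.413,.30),.05,.078),"tiny":((.481,.005),.041,.066)}
def can(P,g,D,h,tol=.004):
    """outer wall fit (known radius) and rim-ring fit"""
    g=np.array(g)
    for _ in range(4):
        q=P[np.hypot(*(P[...,:2]-g).transpose(2,0,1))<D*.75]
        r=np.hypot(*(q[:,:2]-g).T)
        w=q[(q[:,2]>.015)&(q[:,2]<h-.005)&(r>D/2-.007)]
        rim=q[(abs(q[:,2]-h)<tol)&(r>D/2-.012)]
        f=least_squares(lambda c:np.hypot(*(w[:,:2]-c).T)-D/2,g,loss="soft_l1",f_scale=.001).x
        g=f
    k=least_squares(lambda c:np.hypot(*(rim[:,:2]-c).T)-(D/2-.002),g,loss="soft_l1",f_scale=.001).x if len(rim)>8 else None
    return f.round(4),len(w),None if k is None else k.round(4),len(rim)
E
python3 - <<'E'
from m import *
P={n:cloud(np.load(f"{n}0.npz")) for n in("scene","side")}
for n in P:
    for k,(g,D,h) in C.items(): print(n,k,*can(P[n],g,D,h))
    # stack: discs
    for D,z0 in((.07,.016),(.061,.048),(.052,.08),(.043,.112)):
        q=P[n][np.hypot(P[n][...,0]-.47,P[n][...,1]+.17)<.07]
        w=q[(q[:,2]>z0+.003)&(q[:,2]<z0+.013)]
        t=q[abs(q[:,2]-z0-.016)<.003]
        f=least_squares(lambda c:np.hypot(*(w[:,:2]-c).T)-D/2,(.47,-.17),loss="soft_l1",f_scale=.001).x
        print(n,"lid",D,f.round(4),len(w),"top mean",t.mean(0).round(4),len(t))
E
```

```text
scene large [0.4876 0.1686] 446 [0.4862 0.167 ] 68
scene medium [ 0.4208 -0.3243] 268 [ 0.4195 -0.3235] 51
scene small [0.413 0.3  ] 0 None 0
scene tiny [0.482  0.0063] 159 [0.4805 0.0048] 43
scene lid 0.07 [ 0.4739 -0.1607] 55 top mean [ 0.4604 -0.1713  0.0319] 103
scene lid 0.061 [ 0.475  -0.1598] 55 top mean [ 0.4635 -0.1692  0.0638] 88
scene lid 0.052 [ 0.4747 -0.1601] 43 top mean [ 0.4649 -0.1662  0.0956] 82
scene lid 0.043 [ 0.4736 -0.1613] 35 top mean [ 0.4714 -0.1634  0.1278] 90
side large [0.4871 0.1678] 424 [0.4864 0.1657] 55
side medium [ 0.4209 -0.3238] 556 [ 0.4208 -0.3245] 108
side small [0.4172 0.3108] 182 [0.4169 0.3101] 30
side tiny [0.4813 0.0053] 138 [0.4814 0.0043] 43
side lid 0.07 [ 0.4728 -0.161 ] 56 top mean [ 0.4693 -0.1776  0.0314] 121
side lid 0.061 [ 0.4733 -0.1608] 54 top mean [ 0.4717 -0.1739  0.0634] 107
side lid 0.052 [ 0.4748 -0.1611] 48 top mean [ 0.473  -0.1718  0.0955] 84
side lid 0.043 [ 0.4729 -0.162 ] 44 top mean [ 0.4719 -0.1646  0.1273] 92
```

Call:
step_arm(angular=[[0,0,0.912],[0,0,0.912],[0,0,0.912],[0,0,0.912],[0,0,0.912],[0,0,0],[0,0,0],[0,0,0]], offset=[[0,0,0],[0,0,0],[0,0,0],[0,0,0],[0,0,0],[0.8,-0.9,0],[0.8,-0.9,0],[0.8,-0.9,0]], claw=[1,1,1,1,1,1,1,1], force=30)

```text
time: 0.9
eef_pos: [0.3192, -0.4207, 0.2087]
tcp_rot: [-0.0, 1.0, -0.001, -0.0]
ft_force: [1.2, -0.6, 0.3]
gripper_width: 0.0854
grasp_force: 0.0
```

Call:
step_arm(angular=[[0,0,0],[0,0,0],[0,0,0],[0,0,0],[0,0,0],[0,0,0],[0,0,0],[0,0,0]], offset=[[0.64,-1,0],[0.64,-1,0],[0.64,-1,0],[0.64,-1,0],[0.64,-1,0],[0.64,-1,0],[0,-0.5,0],[0,0,0]], claw=[1,1,1,1,1,1,1,1])

```text
time: 1.7
eef_pos: [0.4725, -0.1592, 0.2088]
tcp_rot: [-0.001, 1.0, 0.002, -0.001]
ft_force: [-0.7, -0.3, 0.3]
gripper_width: 0.0853
grasp_force: 0.0
```

```bash
python3 - <<'E'
from m import *
from cell import bot
from scipy.spatial.transform import Rotation as R
o=bot.get_obs(); print(o["eef_pos"],o["tcp_rot"])
c=bot.camera("wrist"); cv2.imwrite("pics/w1.png",c["image"])
T=np.eye(4);w=o["tcp_rot"];T[:3,:3]=R.from_quat([w[1],w[2],w[3],w[0]]).as_matrix();T[:3,3]=o["eef_pos"]
P=cloud(c,T@c["mount"])
print(c["mount"].round(3),(c["range_z"]>0).mean())
for z,D in((.128,.043),(.096,.052),(.064,.061),(.032,.07)):
    q=P[np.hypot(P[...,0]-.473,P[...,1]+.161)<.05]; t=q[abs(q[:,2]-z)<.004]
    print(z,len(t),t.mean(0).round(4) if len(t) else "", fitc(cv2.convexHull(t[:,:2].astype(np.float32))[:,0].astype(float)) if len(t)>10 else "")
for n in("scene","side"):
    c=bot.camera(n);cv2.imwrite(f"pics/{n}1.png",c["image"]);P=cloud(c)
    for s in(-1,1):
        q=P[(abs(P[...,0]-.473)<.02)&(abs(s*(P[...,1]+.161)-.05)<.02)&(P[...,2]>.14)&(P[...,2]<.3)]
        if len(q): print(n,s,"finger min z",np.percentile(q[:,2],[0,1,5]).round(4),len(q))
    if n=="side": print(can(P,*C["small"]))
    if n=="scene": print(can(P,(.417,.31),*C["small"][1:]))
E
```

```text
[ 0.47251634 -0.15920232  0.20877383] [-6.23861076e-04  9.99997530e-01  2.06958910e-03 -5.17046677e-04]
[[ 0.001  0.962  0.274  0.069]
 [ 1.    -0.    -0.001 -0.001]
 [-0.001  0.274 -0.962 -0.166]
 [ 0.     0.     0.     1.   ]] 0.9956410725911459
0.128 2316 [ 0.4749 -0.1616  0.1288] (array([ 0.47394645, -0.16158007]), np.float64(0.021040115034557605))
0.096 742 [ 0.4894 -0.1591  0.0966] (array([ 0.47468699, -0.1609311 ]), np.float64(0.025597542123898042))
0.064 567 [ 0.4932 -0.1587  0.0645] (array([ 0.47433777, -0.16057648]), np.float64(0.029994620969692902))
0.032 495 [ 0.4962 -0.1627  0.0324] (array([ 0.47367435, -0.16124616]), np.float64(0.03457792948581224))
scene -1 finger min z [0.2428 0.2486 0.2515] 121
scene 1 finger min z [0.2446 0.2454 0.2508] 123
(array([0.4179, 0.311 ]), 214, array([0.4173, 0.3091]), 50)
side -1 finger min z [0.2444 0.2457 0.2481] 101
side 1 finger min z [0.2452 0.2452 0.2477] 42
(array([0.4175, 0.3105]), 185, array([0.4171, 0.308 ]), 26)
```

View pics/w1.png

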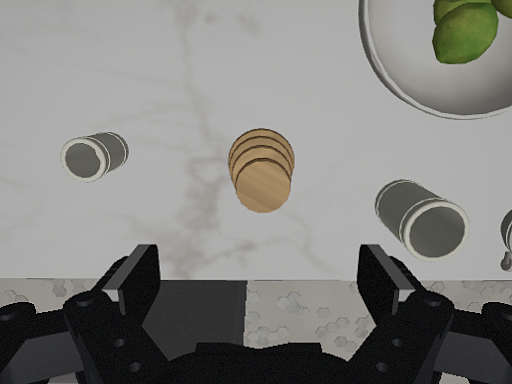

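The wrist view shows the stack centred near (263,170), the tiny canister's mouth at (85,160) and the medium's at (437,230). The fingertip height looks odd, so I'll check it.

```bash
python3 - <<'E'
from h import *
import cv2
a=cv2.imread("pics/side1.png")
b=cv2.imread("pics/scene1.png")
cv2.imwrite("pics/tips.png",np.hstack([cv2.resize(a[140:250,210:330],(400,367),interpolation=cv2.INTER_CUBIC),cv2.resize(b[130:250,230:350],(400,367),interpolation=cv2.INTER_CUBIC)]))
E
```

```text
(no output)
```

View pics/tips.png

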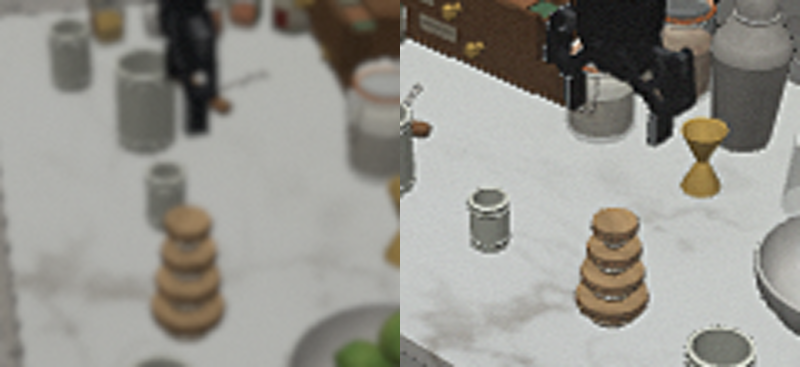

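```bash
python3 - <<'E'
from h import *
for n,uvs in(("side",[(210+195*.3,140+133*.3)]),("scene",[(230+178*.3,130+108*.327),(230+255*.3,130+143*.327)])):
    c=np.load(f"{n}0.npz")
    for uv in uvs:
        p=cv2.undistortPoints(np.array([[uv]],float),c["intrinsics"],np.array([float(c["k1"]),0,0,0,0]))[0,0]
        d=c["T"][:3,:3]@np.array([p[0],-p[1],-1]);o=c["T"][:3,3]
        for y in(-.215,-.11):
            print(n,uv,y,(o+d*(y-o[1])/d[1]).round(4))
E
```

```text
side (268.5, 179.9) -0.215 [ 0.4706 -0.215   0.2494]
side (268.5, 179.9) -0.11 [ 0.4912 -0.11    0.1814]
scene (283.4, 165.316) -0.215 [ 0.354  -0.215   0.3466]
scene (283.4, 165.316) -0.11 [ 0.4815 -0.11    0.2347]
scene (306.5, 176.761) -0.215 [ 0.4576 -0.215   0.2541]
scene (306.5, 176.761) -0.11 [ 0.6019 -0.11    0.1272]
```

```bash
cat > tip.py <<'E'
from h import *
from cell import bot
from scipy.spatial.transform import Rotation as R
c=bot.camera("wrist"); P=cloud(c,c["mount"]); print("w",bot.get_obs()["gripper_width"])
for s in(-1,1):
    y=s*P[...,1]; m=(abs(P[...,0])<.016)&(y>.0)&(y<.07)&(P[...,2]>-.07)&(P[...,2]<.03)
    q=P[m]; print("wrist",s,"n",len(q),"z max pct",np.percentile(q[:,2],[90,99,100]).round(4),"x",np.percentile(q[:,0],[0,100]).round(4),"inner y",np.percentile(s*q[:,1],[1,50]).round(4))
o=bot.get_obs();w=o["tcp_rot"];Rt=R.from_quat([w[1],w[2],w[3],w[0]]).as_matrix()
for n in("scene","side"):
    P=(cloud(bot.camera(n))-o["eef_pos"])@Rt
    for s in(-1,1):
        y=s*P[...,1]; q=P[(abs(P[...,0])<.02)&(y>0)&(y<.065)&(P[...,2]>-.1)&(P[...,2]<.03)]
        if len(q): print(n,s,len(q),"z max",np.percentile(q[:,2],[90,98,100]).round(4),"y",np.percentile(s*q[:,1],[2,98]).round(4))
E
python3 tip.py
```

```text
w 0.08550579638514379
wrist -1 n 2636 z max pct [-0.0423 -0.0372 -0.0353] x [-0.012   0.0113] inner y [0.0435 0.0441]
wrist 1 n 2640 z max pct [-0.0424 -0.0372 -0.0356] x [-0.0119  0.0115] inner y [0.0408 0.0415]
scene -1 148 z max [-0.0442 -0.0378 -0.0368] y [0.0099 0.0635]
scene 1 155 z max [-0.048  -0.039  -0.0342] y [0.0083 0.0641]
side -1 46 z max [-0.0379 -0.0351 -0.0343] y [0.0323 0.05  ]
side 1 115 z max [-0.0414 -0.0354 -0.0339] y [0.036 0.064]
```

Call:
step_arm(angular=[[0,0,0],[0,0,0],[0,0,0],[0,0,0],[0,0,0],[0,0,0],[0,0,0],[0,0,0]], offset=[[0,0,0],[0,0,0],[0,0,0],[0,0,0],[0,0,0],[0,0,0],[0,0,0],[0,0,0]], claw=[0,0,0,0,0,0,0,0])

```text
time: 2.8
eef_pos: [0.4724, -0.1621, 0.2093]
tcp_rot: [0.0, 1.0, 0.0, 0.0]
ft_force: [-0.1, 0.7, 0.5]
gripper_width: 0.0425
grasp_force: 0.0
```

```bash
python3 tip.py
```

```text
w 0.043312344731509654
wrist -1 n 2492 z max pct [-0.0348 -0.0275 -0.0245] x [-0.0119  0.0135] inner y [0.0223 0.0242]
wrist 1 n 2476 z max pct [-0.0346 -0.0274 -0.0243] x [-0.0119  0.0136] inner y [0.0201 0.022 ]
scene -1 204 z max [-0.0361 -0.0273 -0.0256] y [0.014  0.0558]
scene 1 226 z max [-0.0411 -0.029  -0.026 ] y [0.0157 0.058 ]
side -1 50 z max [-0.0294 -0.0252 -0.0242] y [0.0141 0.0316]
side 1 197 z max [-0.0355 -0.0255 -0.0231] y [0.0171 0.0597]
```

All three cameras put the fingertips about 22 mm short of the stated TCP. I'll go to a height where the text's version would grip the lid and the seen version would close on air.

Call:
step_arm(angular=[[0,0,0],[0,0,0],[0,0,0],[0,0,0],[0,0,0],[0,0,0],[0,0,0],[0,0,0]], offset=[[0.025,0,0],[0,0,0],[0,0,0],[0,0,0.48],[0,0,0.48],[0,0,0.48],[0,0,0.48],[0,0,0.48]], claw=[1,1,1,1,1,1,1,1])

```text
time: 3.75
eef_pos: [0.4734, -0.1622, 0.1126]
tcp_rot: [0.0, 1.0, -0.0, 0.0]
ft_force: [-0.9, -0.4, 0.6]
gripper_width: 0.0858
grasp_force: 0.0
```

Call:
step_arm(angular=[[0,0,0],[0,0,0],[0,0,0],[0,0,0],[0,0,0],[0,0,0],[0,0,0],[0,0,0]], offset=[[0,0,0],[0,0,0],[0,0,0],[0,0,0],[0,0,0],[0,0,0],[0,0,0],[0,0,0]], claw=[0.2,0.1,-0.1,-0.15,-0.15,-0.15,-0.15,-0.15], force=20)

```text
time: 4.55
eef_pos: [0.4734, -0.1621, 0.1134]
tcp_rot: [0.0, 1.0, -0.0, 0.0]
ft_force: [0.8, 0.5, 0.1]
gripper_width: 0.0363
grasp_force: 0.0
```

```bash
python3 - <<'E'
from cell import bot
import cv2
o=bot.get_obs();print(o["eef_pos"],o["gripper_width"],o["grasp_force"],o["ft_force"])
a=bot.camera("wrist")["image"];b=bot.camera("scene")["image"]
import numpy as np
cv2.imwrite("pics/g1.png",np.hstack([cv2.resize(a,(440,330)),cv2.resize(b[150:250,240:348],(356,330),interpolation=cv2.INTER_CUBIC)]))
E
```

```text
[ 0.47342495 -0.16214506  0.11338768] 0.03628182441895753 0.0 [0.77942005 0.46835252 0.1234833 ]
```

View pics/g1.png

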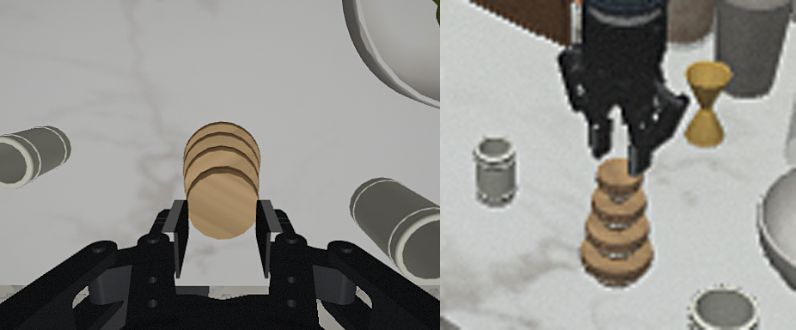

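The wrist view shows the pads closed at 36 mm with the tips above the lid top, so the cameras are right: the tips are 24 mm behind the TCP at this opening. I'll plan the grasp heights on that.

Call:
step_arm(angular=[[0,0,0],[0,0,0],[0,0,0],[0,0,0],[0,0,0],[0,0,0],[0,0,0],[0,0,0]], offset=[[0,0,0],[0,0,0],[0,0,0],[0,0,0.2],[0,0,0.2],[0,0,0.2],[0,0,0],[0,0,0]], claw=[0.8,0.8,0.8,0.8,0.8,0.8,0.5,0.3])

```text
time: 5.45
eef_pos: [0.4731, -0.1619, 0.0888]
tcp_rot: [-0.0, 1.0, -0.0, -0.0]
ft_force: [-0.1, 1.1, 0.0]
gripper_width: 0.0556
grasp_force: 0.0
```

Call:
step_arm(angular=[[0,0,0],[0,0,0],[0,0,0],[0,0,0],[0,0,0],[0,0,0],[0,0,0],[0,0,0]], offset=[[0,0,0],[0,0,0],[0,0,0],[0,0,0],[0,0,0],[0,0,0],[0,0,0],[0,0,0]], claw=[0.2,0.1,0,-0.05,-0.1,-0.3,-0.3,-0.3], force=30)

```text
time: 6.25
eef_pos: [0.4738, -0.1624, 0.0898]
tcp_rot: [0.0, 1.0, -0.0, 0.0]
ft_force: [-0.2, 0.0, 5.8]
gripper_width: 0.0418
grasp_force: 30.4
```

Call:
step_arm(angular=[[0,0,0],[0,0,0],[0,0,0],[0,0,0],[0,0,0],[0,0,0],[0,0,0],[0,0,0]], offset=[[0,0,-0.3],[0,0,-0.7],[0.04,-0.84,0],[0.04,-0.84,0],[0.04,-0.84,0],[0.04,-0.84,0],[0.03,-0.84,0],[0,0,0]], claw=[-0.3,-0.3,-0.3,-0.3,-0.3,-0.3,-0.3,-0.3])

```text
time: 7.05
eef_pos: [0.4804, 0.0092, 0.1295]
tcp_rot: [-0.001, 1.0, 0.002, -0.0]
ft_force: [0.5, -0.9, 0.5]
gripper_width: 0.0418
grasp_force: 30.6
```

```bash
cat > wr.py <<'E'
import sys
from m import *
from cell import bot
from scipy.spatial.transform import Rotation as R
def wcloud(save=None):
    o=bot.get_obs(); c=bot.camera("wrist"); w=o["tcp_rot"]; T=np.eye(4)
    T[:3,:3]=R.from_quat([w[1],w[2],w[3],w[0]]).as_matrix();T[:3,3]=o["eef_pos"]
    if save: cv2.imwrite(save,c["image"])
    return cloud(c,T@c["mount"]),o
def ring(P,g,r,z,band=.006,tol=.0035):
    """circle fit to points at height z near radius r"""
    g=np.array(g)
    for _ in range(4):
        d=np.hypot(*(P[...,:2]-g).transpose(2,0,1)); q=P[(abs(d-r)<band)&(abs(P[...,2]-z)<tol)]
        if len(q)<20: return None,len(q),0
        g=least_squares(lambda c:np.hypot(*(q[:,:2]-c).T)-r,g,loss="soft_l1",f_scale=.001).x
    a=np.degrees(np.arctan2(*(q[:,:2]-g).T[::-1])); 
    return g.round(4),len(q),len(set((a//20).astype(int)))
G={"large":(.487,.167),"medium":(.4206,-.324),"small":(.4173,.3105),"tiny":(.4813,.0052)}
if __name__=="__main__":
    P,o=wcloud(); print(o["eef_pos"].round(4),o["gripper_width"].round(4),o["grasp_force"],o["ft_force"].round(1))
    for k in sys.argv[1:]:
        D,h=C[k][1:]; print(k,*ring(P,G[k],D/2-.002,h), "wall",*can(P,G[k],D,h)[:2])
    # held lid, below tips
    t=o["eef_pos"]; q=P[(np.hypot(P[...,0]-t[0],P[...,1]-t[1])<.045)&(P[...,2]>t[2]+.02)&(P[...,2]<t[2]+.05)]
    im=None
E
python3 wr.py tiny large
```

```text
Traceback (most recent call last):
  File "wr.py", line 21, in <module>
    P,o=wcloud(); print(o["eef_pos"].round(4),o["gripper_width"].round(4),o["grasp_force"],o["ft_force"].round(1))
                                              ^^^^^^^^^^^^^^^^^^^^^^^^
AttributeError: 'float' object has no attribute 'round'
```

```bash
sed -i 's/o\["gripper_width"\].round(4)/round(o["gripper_width"],4)/; /^    # held/,$d' wr.py; python3 wr.py tiny large
python3 - <<'E'
from wr import *
P,o=wcloud("pics/hold1.png"); t=o["eef_pos"]
q=P[(np.hypot(P[...,0]-t[0],P[...,1]-t[1])<.03)]; z=q[:,2]
print(t, np.histogram(z,bins=np.arange(.03,.2,.008)))
top=q[abs(z-(t[2]+.039))<.006]; print("held top",len(top),top.mean(0).round(4),np.linalg.lstsq(np.c_[top[:,:2]-t[:2],np.ones(len(top))],top[:,2],rcond=None)[0])
E
```

```text
[0.4807 0.0075 0.1295] 0.0418 30.603641867637634 [-0.1 -0.6 -0.5]
tiny [0.4831 0.0068] 891 16 wall [0.4861 0.0069] 1214
large [0.4886 0.1676] 1475 10 wall [0.4889 0.1688] 8539
[0.48094645 0.00637998 0.12956286] (array([ 205,  223,  177,  222,  892,    0,    0,    0,    0,    0,    0,
          0,    0,    0,    0,  157,  922, 7540,  703,  806, 1119]), array([0.03 , 0.038, 0.046, 0.054, 0.062, 0.07 , 0.078, 0.086, 0.094,
       0.102, 0.11 , 0.118, 0.126, 0.134, 0.142, 0.15 , 0.158, 0.166,
       0.174, 0.182, 0.19 , 0.198]))
held top 8043 [0.4835 0.0073 0.1684] [-0.02855211 -0.00338654  0.168513  ]
```

```bash
cat > rel.py <<'E'
# python3 rel.py key lidz_above_tcp(top): lid centre and canister centre seen by the wrist, same frame
from wr import *
k=sys.argv[1]; D,h=C[k][1:]; LD={"large":.07,"medium":.061,"small":.052,"tiny":.043}[k]
P,o=wcloud("pics/rel.png"); t=o["eef_pos"]; z0=t[2]+float(sys.argv[2])
m=(np.hypot(P[...,0]-t[0],P[...,1]-t[1])<LD/2+.006)&(abs(P[...,2]-z0)<.004)
m=cv2.morphologyEx(m.astype(np.uint8),cv2.MORPH_OPEN,np.ones((3,3)))
q=P[m>0]; pl=np.linalg.lstsq(np.c_[q[:,:2]-t[:2],np.ones(len(q))],q[:,2],rcond=None)[0]
hull=cv2.convexHull(q[:,:2].astype(np.float32))[:,0].astype(float)
hull=hull[abs(hull[:,1]-t[1])<LD*.4]   # leave out what the fingers hide
f=least_squares(lambda c:np.hypot(*(hull-c).T)-LD/2,t[:2],loss="soft_l1",f_scale=.0007).x
print("tcp",t.round(4),"width",round(o["gripper_width"],4),"F",o["ft_force"].round(1))
print("lid",f.round(4),"top",np.median(q[:,2]).round(4),"slopes",pl[:2].round(3),len(q))
r=ring(P,G[k],D/2-.002,h); print("can",*r)
if r[0] is not None: print("move units x,y",((r[0]-f)*[1,-1]/.04).round(3),"mm",((r[0]-f)*1e3).round(1))
E
python3 rel.py tiny .039
```

```text
tcp [0.4811 0.0056 0.1295] width 0.0417 F [ 0.3 -0.  -1.3]
lid [0.4814 0.0067] top 0.1685 slopes [-0.014 -0.002] 7467
can [0.4832 0.0068] 883 16
move units x,y [ 0.045 -0.001] mm [1.8 0.1]
```

Call:
step_arm(angular=[[0,0,0],[0,0,0],[0,0,0],[0,0,0],[0,0,0],[0,0,0],[0,0,0],[0,0,0]], offset=[[0.025,0,0.5],[0,0,0.5],[0,0,0.4],[0,0,0.25],[0,0,0.2],[0,0,0.12],[0,0,0.08],[0,0,0.03]], claw=[-0.3,-0.3,-0.3,-0.3,-0.3,-0.3,-0.3,-0.3])

```text
time: 8.05
eef_pos: [0.4823, 0.0057, 0.0462]
tcp_rot: [0.0, 1.0, -0.0, 0.0]
ft_force: [0.1, -0.1, 0.1]
gripper_width: 0.0418
grasp_force: 30.6
```

Call:
step_arm(angular=[[0,0,0],[0,0,0],[0,0,0],[0,0,0],[0,0,0],[0,0,0],[0,0,0],[0,0,0]], offset=[[0,0,0.03],[0,0,0],[0,0,0],[0,0,0],[0,0,0],[0,0,0],[0,0,-0.3],[0,0,-0.7]], claw=[-0.3,-0.3,0.0,0.1,0.3,0.6,0.8,1])

```text
time: 8.85
eef_pos: [0.48, 0.0063, 0.0839]
tcp_rot: [-0.001, 1.0, -0.0, -0.002]
ft_force: [0.3, -0.8, 0.3]
gripper_width: 0.0856
grasp_force: 0.0
```

```bash
cat > chk.py <<'E'
# seated lid check: top height, centre, against canister
from wr import *
LD={"large":.07,"medium":.061,"small":.052,"tiny":.043}
P,o=wcloud("pics/chk.png"); print("tcp",o["eef_pos"].round(4),o["ft_force"].round(1))
V={"wrist":P}; 
if len(sys.argv)>2: V.update({n:cloud(bot.camera(n)) for n in("scene","side")})
for k in sys.argv[1].split(","):
  D,h=C[k][1:]
  for n,P in V.items():
    m=(np.hypot(P[...,0]-G[k][0],P[...,1]-G[k][1])<LD[k]/2+.008)&(P[...,2]>h+.006)&(P[...,2]<h+.026)
    q=P[m]
    if len(q)<20: print(k,n,"none"); continue
    t=q[abs(q[:,2]-np.percentile(q[:,2],90))<.003]
    hull=cv2.convexHull(t[:,:2].astype(np.float32))[:,0].astype(float); f=least_squares(lambda c:np.hypot(*(hull-c).T)-LD[k]/2,G[k],loss="soft_l1",f_scale=.0007).x
    pl=np.linalg.lstsq(np.c_[t[:,:2]-f,np.ones(len(t))],t[:,2],rcond=None)[0]
    print(k,n,"lid c",f.round(4),"top above home",((np.median(t[:,2])-h-.016)*1e3).round(1),"mm slopes",pl[:2].round(3),len(t),"can wall",*can(P,G[k],D,h)[:2])
E
python3 chk.py tiny all
```

```text
tcp [0.48   0.0063 0.0839] [ 0.3 -0.8  0.3]
tiny wrist lid c [0.4825 0.0066] top above home 0.9 mm slopes [-0.006  0.001] 4444 can wall [0.4821 0.0068] 864
tiny scene lid c [0.4795 0.0042] top above home 2.0 mm slopes [-0.037 -0.017] 41 can wall [0.4825 0.007 ] 125
tiny side lid c [0.4805 0.0027] top above home -0.3 mm slopes [-0.005 -0.021] 51 can wall [0.4815 0.0063] 126
```

Call:
step_arm(angular=[[0,0,0],[0,0,0],[0,0,0],[0,0,0],[0,0,0],[0,0,0],[0,0,0],[0,0,0]], offset=[[0,0,-0.5],[-0.04,0.84,0],[-0.04,0.84,0],[-0.04,0.84,0],[-0.04,0.84,0],[-0.02,0.8,0],[0,0,0.2],[0,0,0.3]], claw=[1,1,1,1,1,1,1,1])

```text
time: 9.8
eef_pos: [0.4748, -0.1611, 0.0845]
tcp_rot: [0.0, 1.0, -0.001, 0.0]
ft_force: [-0.1, -0.1, -0.3]
gripper_width: 0.0855
grasp_force: 0.0
```

```bash
cat > st.py <<'E'
# stack lids seen by the wrist: bias in y about +1.3 mm
from wr import *
P,o=wcloud("pics/st.png"); print("tcp",o["eef_pos"].round(4))
for k,z,D in(("small",.096,.052),("medium",.064,.061),("large",.032,.07)):
    q=P[np.hypot(P[...,0]-.474,P[...,1]+.161)<D/2+.006]; t=q[abs(q[:,2]-z-.0005)<.003]
    if len(t)<50: continue
    hull=cv2.convexHull(t[:,:2].astype(np.float32))[:,0].astype(float)
    f=least_squares(lambda c:np.hypot(*(hull-c).T)-D/2,(.474,-.161),loss="soft_l1",f_scale=.0007).x
    print(k,f.round(4),"top",np.median(t[:,2]).round(4),len(t))
E
python3 st.py
```

```text
tcp [ 0.4748 -0.1611  0.0845]
small [ 0.4747 -0.1607] top 0.0969 7563
medium [ 0.4739 -0.1604] top 0.0647 1738
large [ 0.4732 -0.1611] top 0.0327 1273
```

Call:
step_arm(angular=[[0,0,0],[0,0,0],[0,0,0],[0,0,0],[0,0,0],[0,0,0],[0,0,0],[0,0,0]], offset=[[0,0.01,0.3],[0,0,0.3],[0,0,0.13],[0,0,0],[0,0,0],[0,0,0],[0,0,0],[0,0,0]], claw=[1,0.9,0.7,0.5,0.4,0.3,0.2,0.1])

```text
time: 10.65
eef_pos: [0.4753, -0.1613, 0.0564]
tcp_rot: [0.0, 1.0, -0.0, 0.001]
ft_force: [-0.5, -0.4, 3.3]
gripper_width: 0.051
grasp_force: 30.9
```

Call:
step_arm(angular=[[0,0,0],[0,0,0],[0,0,0],[0,0,0],[0,0,0],[0,0,0],[0,0,0],[0,0,0]], offset=[[0,0,0],[0,0,0],[0,0,0],[0,0,0],[0,0,0],[0,0,-0.2],[0,0,-0.8],[0,-0.5,-1]], claw=[0.1,0.05,0,0,0,0,0,0], force=30)

```text
time: 11.45
eef_pos: [0.4734, -0.1415, 0.1353]
tcp_rot: [-0.001, 1.0, -0.001, -0.002]
ft_force: [0.4, -0.0, -0.7]
gripper_width: 0.0509
grasp_force: 31.6
```

Call:
step_arm(angular=[[0,0,0],[0,0,0],[0,0,0],[0,0,0],[0,0,0],[0,0,0],[0,0,0],[0,0,0]], offset=[[-0.12,-1,0],[-0.12,-1,0],[-0.12,-1,0],[-0.12,-1,0],[-0.12,-1,0],[-0.12,-1,0],[-0.12,-1,0],[-0.12,-1,0]], claw=[0,0,0,0,0,0,0,0])

```text
time: 12.25
eef_pos: [0.4358, 0.1807, 0.136]
tcp_rot: [-0.0, 1.0, -0.0, 0.0]
ft_force: [1.0, -0.0, -0.7]
gripper_width: 0.0508
grasp_force: 31.6
```

Call:
step_arm(angular=[[0,0,0],[0,0,0],[0,0,0],[0,0,0],[0,0,0],[0,0,0],[0,0,0],[0,0,0]], offset=[[-0.12,-0.9,0],[-0.12,-0.9,0],[-0.12,-0.8,0],[-0.1,-0.6,0],[0,0,0],[0,0,0],[0,0,0],[0,0,0]], claw=[0,0,0,0,0,0,0,0])

```text
time: 13.05
eef_pos: [0.4183, 0.3061, 0.1357]
tcp_rot: [0.0, 1.0, -0.001, -0.0]
ft_force: [0.3, -0.9, 0.1]
gripper_width: 0.0508
grasp_force: 31.6
```

```bash
python3 rel.py small .0396
```

```text
tcp [0.4183 0.3061 0.1357] width 0.0508 F [ 0.3 -0.9  0.1]
lid [0.4178 0.3073] top 0.1761 slopes [-0.015 -0.006] 11046
can [0.4194 0.3119] 961 13
move units x,y [ 0.039 -0.116] mm [1.6 4.6]
```

Call:
step_arm(angular=[[0,0,0],[0,0,0],[0,0,0],[0,0,0],[0,0,0],[0,0,0],[0,0,0],[0,0,0]], offset=[[0.025,-0.115,0.3],[0,0,0.5],[0,0,0.45],[0,0,0.3],[0,0,0.2],[0,0,0.12],[0,0,0.08],[0,0,0.05]], claw=[0,0,0,0,0,0,0,0])

```text
time: 13.9
eef_pos: [0.4195, 0.3118, 0.0559]
tcp_rot: [-0.0, 1.0, -0.0, 0.0]
ft_force: [-0.2, 0.7, -0.1]
gripper_width: 0.0509
grasp_force: 31.6
```

Call:
step_arm(angular=[[0,0,0],[0,0,0],[0,0,0],[0,0,0],[0,0,0],[0,0,0],[0,0,0],[0,0,0]], offset=[[0,0,0.02],[0,0,0],[0,0,0],[0,0,0],[0,0,0],[0,0,0],[0,0,-0.4],[0,0,-0.8]], claw=[0,0,0.25,0.35,0.5,0.7,1,1])

```text
time: 14.7
eef_pos: [0.4169, 0.3106, 0.101]
tcp_rot: [0.001, 1.0, -0.0, -0.003]
ft_force: [-0.4, -0.5, -0.0]
gripper_width: 0.0855
grasp_force: 0.0
```

```bash
python3 chk.py small all
```

```text
tcp [0.4169 0.3106 0.101 ] [-0.4 -0.5 -0. ]
small wrist lid c [0.419  0.3129] top above home 0.9 mm slopes [-0.003 -0.   ] 6198 can wall [0.4185 0.312 ] 1004
small scene lid c [0.4156 0.3071] top above home 2.2 mm slopes [ 0.01  -0.009] 53 can wall [0.4188 0.3117] 179
small side lid c [0.4159 0.3076] top above home -0.0 mm slopes [ 0.001 -0.012] 45 can wall [0.4173 0.3115] 151
```

Call:
step_arm(angular=[[0,0,0],[0,0,0],[0,0,0],[0,0,0],[0,0,0],[0,0,0],[0,0,0],[0,0,0]], offset=[[0.12,0.95,-0.2],[0.12,1,0],[0.12,1,0],[0.12,1,0],[0.12,1,0],[0.12,1,0],[0.12,1,0],[0.12,1,0]], claw=[1,1,1,1,1,1,1,1])

```text
time: 15.65
eef_pos: [0.4567, -0.0078, 0.11]
tcp_rot: [-0.0, 1.0, -0.0, -0.001]
ft_force: [0.6, 1.1, -0.3]
gripper_width: 0.0859
grasp_force: 0.0
```

Call:
step_arm(angular=[[0,0,0],[0,0,0],[0,0,0],[0,0,0],[0,0,0],[0,0,0],[0,0,0],[0,0,0]], offset=[[0.12,1,0],[0.12,1,0],[0.12,1,0],[0.05,0.86,0],[0,0,0.4],[0,0,0.6],[0,0,0.38],[0,0,0]], claw=[1,1,1,1,1,1,1,1])

```text
time: 16.45
eef_pos: [0.4712, -0.1594, 0.0525]
tcp_rot: [-0.002, 1.0, -0.0, -0.003]
ft_force: [-0.0, 0.5, 0.1]
gripper_width: 0.0858
grasp_force: 0.0
```

```bash
python3 st.py
```

```text
tcp [ 0.4712 -0.1594  0.0525]
medium [ 0.4743 -0.1603] top 0.0649 10585
large [ 0.4732 -0.1609] top 0.0327 1768
```

Call:
step_arm(angular=[[0,0,0],[0,0,0],[0,0,0],[0,0,0],[0,0,0],[0,0,0],[0,0,0],[0,0,0]], offset=[[0,0.01,0.3],[0,0,0.3],[0,0,0.2],[0,0,0],[0,0,0],[0,0,0],[0,0,0],[0,0,0]], claw=[1,0.95,0.85,0.7,0.6,0.5,0.4,0.3])

```text
time: 17.3
eef_pos: [0.4743, -0.1614, 0.0245]
tcp_rot: [0.0, 1.0, -0.0, 0.001]
ft_force: [-1.0, 0.2, 6.2]
gripper_width: 0.0599
grasp_force: 31.5
```

Call:
step_arm(angular=[[0,0,0],[0,0,0],[0,0,0],[0,0,0],[0,0,0],[0,0,0],[0,0,0],[0,0,0]], offset=[[0,0,0],[0,0,0],[0,0,0],[0,0,-0.2],[0,0,-0.8],[0,0,-1],[0,0.2,-0.8],[-0.3,0.8,0]], claw=[0.25,0.2,0.2,0.2,0.2,0.2,0.2,0.2], force=30)

```text
time: 18.1
eef_pos: [0.4654, -0.2017, 0.1413]
tcp_rot: [0.002, 1.0, 0.002, 0.004]
ft_force: [0.8, -1.0, -0.8]
gripper_width: 0.0595
grasp_force: 33.1
```

Call:
step_arm(angular=[[0,0,0],[0,0,0],[0,0,0],[0,0,0],[0,0,0],[0,0,0],[0,0,0],[0,0,0]], offset=[[-0.26,0.8,0],[-0.26,0.8,0],[-0.26,0.8,0],[-0.26,0.67,0],[0,0,0],[0,0,0],[0,0,0],[0,0,0]], claw=[0.2,0.2,0.2,0.2,0.2,0.2,0.2,0.2])

```text
time: 18.9
eef_pos: [0.4205, -0.3228, 0.1357]
tcp_rot: [-0.0, 1.0, 0.001, -0.0]
ft_force: [0.2, -0.7, -1.0]
gripper_width: 0.0592
grasp_force: 33.0
```

```bash
python3 rel.py medium .0395
```

```text
tcp [ 0.4205 -0.3228  0.1357] width 0.0592 F [ 0.2 -0.7 -1. ]
lid [ 0.4207 -0.3217] top 0.176 slopes [-0.01   0.001] 15129
can [ 0.4219 -0.3224] 1027 10
move units x,y [0.03  0.017] mm [ 1.2 -0.7]
```

Call:
step_arm(angular=[[0,0,0],[0,0,0],[0,0,0],[0,0,0],[0,0,0],[0,0,0],[0,0,0],[0,0,0]], offset=[[0.02,0.015,0.3],[0,0,0.4],[0,0,0.35],[0,0,0.25],[0,0,0.17],[0,0,0.12],[0,0,0.08],[0,0,0.04]], claw=[0.2,0.2,0.2,0.2,0.2,0.2,0.2,0.2])

```text
time: 19.75
eef_pos: [0.4211, -0.3247, 0.0672]
tcp_rot: [0.0, 1.0, -0.0, 0.0]
ft_force: [0.8, -0.6, -0.3]
gripper_width: 0.0597
grasp_force: 33.0
```

Call:
step_arm(angular=[[0,0,0],[0,0,0],[0,0,0],[0,0,0],[0,0,0],[0,0,0],[0,0,0],[0,0,0]], offset=[[0,0,0.01],[0,0,0],[0,0,0],[0,0,0],[0,0,0],[0,0,0],[0,0,-0.4],[0,0,-0.8]], claw=[0.2,0.2,0.45,0.55,0.7,0.9,1,1])

```text
time: 20.55
eef_pos: [0.4195, -0.3227, 0.1129]
tcp_rot: [-0.002, 1.0, -0.0, -0.002]
ft_force: [0.7, -0.1, 0.3]
gripper_width: 0.0856
grasp_force: 0.0
```

```bash
python3 chk.py medium all
```

```text
tcp [ 0.4195 -0.3227  0.1129] [ 0.7 -0.1  0.3]
medium wrist lid c [ 0.4214 -0.3235] top above home 1.0 mm slopes [-0.003 -0.   ] 8603 can wall [ 0.421  -0.3223] 1108
medium scene lid c [ 0.4188 -0.3251] top above home 0.7 mm slopes [-0.003 -0.005] 180 can wall [ 0.4213 -0.3218] 347
medium side lid c [ 0.422  -0.3264] top above home -0.2 mm slopes [-0.005 -0.002] 195 can wall [ 0.4211 -0.3228] 389
```

Call:
step_arm(angular=[[0,0,0],[0,0,0],[0,0,0],[0,0,0],[0,0,0],[0,0,0],[0,0,0],[0,0,0]], offset=[[0.25,-0.82,0],[0.25,-0.82,0],[0.25,-0.82,0],[0.25,-0.82,0],[0.31,-0.79,0],[0,0,0.6],[0,0,0.9],[0,0,0.37]], claw=[1,1,1,1,1,1,1,1])

```text
time: 21.5
eef_pos: [0.4711, -0.1597, 0.0365]
tcp_rot: [-0.001, 1.0, 0.0, -0.002]
ft_force: [0.8, 1.0, -0.4]
gripper_width: 0.0857
grasp_force: 0.0
```

```bash
python3 st.py; python3 st.py
```

```text
tcp [ 0.4711 -0.1597  0.0365]
large [ 0.4736 -0.1608] top 0.0329 11825
tcp [ 0.47   -0.1593  0.035 ]
large [ 0.4738 -0.1608] top 0.0329 12058
```

Call:
step_arm(angular=[[0,0,0],[0,0,0],[0,0,0],[0,0,0],[0,0,0],[0,0,0],[0,0,0],[0,0,0]], offset=[[0,0,0.5],[0,0,0.45],[0,0,0.25],[0,0,0],[0,0,0],[0,0,0],[0,0,0],[0,0,0]], claw=[1,1,1,1,1,1,1,1])

```text
time: 22.4
eef_pos: [0.4739, -0.162, -0.0073]
tcp_rot: [0.0, 1.0, -0.0, 0.001]
ft_force: [0.1, 0.4, 0.6]
gripper_width: 0.0852
grasp_force: 0.0
```

Call:
step_arm(angular=[[0,0,0],[0,0,0],[0,0,0],[0,0,0],[0,0,0],[0,0,0],[0,0,0],[0,0,0]], offset=[[0,0,0.12],[0,0,0],[0,0,0],[0,0,0],[0,0,0],[0,0,0],[0,0,0],[0,0,0]], claw=[0.95,0.85,0.75,0.65,0.55,0.45,0.4,0.4], force=30)

```text
time: 23.2
eef_pos: [0.4734, -0.1618, -0.0124]
tcp_rot: [0.0, 1.0, -0.0, -0.0]
ft_force: [-1.8, 1.2, 5.9]
gripper_width: 0.069
grasp_force: 33.6
```

Call:
step_arm(angular=[[0,0,0],[0,0,0],[0,0,0],[0,0,0],[0,0,0],[0,0,0],[0,0,0],[0,0,0]], offset=[[0,0,0],[0,0,-0.2],[0,0,-0.6],[0,0,-1],[0,0,-1],[0,-0.2,-1],[0,-0.8,0],[0,-0.8,0]], claw=[0.4,0.4,0.4,0.4,0.4,0.4,0.4,0.4])

```text
time: 24.0
eef_pos: [0.4745, -0.0899, 0.1414]
tcp_rot: [0.001, 1.0, -0.001, 0.002]
ft_force: [-0.3, -0.3, -2.5]
gripper_width: 0.0686
grasp_force: 34.8
```

Call:
step_arm(angular=[[0,0,0],[0,0,0],[0,0,0],[0,0,0],[0,0,0],[0,0,0],[0,0,0],[0,0,0]], offset=[[0.05,-0.95,0],[0.05,-1,0],[0.05,-1,0],[0.05,-1,0],[0.05,-1,0],[0.05,-0.9,0],[0.05,-0.57,0],[0,0,0]], claw=[0.4,0.4,0.4,0.4,0.4,0.4,0.4,0.4])

```text
time: 24.8
eef_pos: [0.4872, 0.1697, 0.1395]
tcp_rot: [-0.0, 1.0, 0.002, 0.0]
ft_force: [0.5, -0.7, -1.6]
gripper_width: 0.0686
grasp_force: 34.6
```

Call:
step_arm(angular=[[0,0,0],[0,0,0],[0,0,0],[0,0,0],[0,0,0],[0,0,0],[0,0,0],[0,0,0]], offset=[[0,0,0],[0,0,0],[0,0,0],[0,0,0],[0,0,0],[0,0,0],[0,0,0],[0,0,0]], claw=[0.4,0.4,0.4,0.4,0.4,0.4,0.4,0.4])

```text
time: 25.6
eef_pos: [0.4875, 0.167, 0.1393]
tcp_rot: [0.0, 1.0, -0.0, -0.0]
ft_force: [0.2, 0.5, -1.2]
gripper_width: 0.0687
grasp_force: 34.6
```

```bash
python3 rel.py large .0444
```

```text
tcp [0.4875 0.167  0.1393] width 0.0687 F [ 0.2  0.5 -1.2]
lid [0.4879 0.168 ] top 0.1846 slopes [-0.007 -0.001] 21111
can [0.4886 0.1689] 1136 10
move units x,y [ 0.017 -0.023] mm [0.7 0.9]
```

Call:
step_arm(angular=[[0,0,0],[0,0,0],[0,0,0],[0,0,0],[0,0,0],[0,0,0],[0,0,0],[0,0,0]], offset=[[0.015,-0.02,0.3],[0,0,0.4],[0,0,0.3],[0,0,0.22],[0,0,0.17],[0,0,0.12],[0,0,0.08],[0,0,0.04]], claw=[0.4,0.4,0.4,0.4,0.4,0.4,0.4,0.4])

```text
time: 26.45
eef_pos: [0.4882, 0.1679, 0.074]
tcp_rot: [-0.0, 1.0, -0.0, 0.0]
ft_force: [-0.9, 0.0, -1.4]
gripper_width: 0.0685
grasp_force: 34.6
```

Call:
step_arm(angular=[[0,0,0],[0,0,0],[0,0,0],[0,0,0],[0,0,0],[0,0,0],[0,0,0],[0,0,0]], offset=[[0,0,0],[0,0,0],[0,0,0],[0,0,0],[0,0,0],[0,0,0],[0,0,-0.3],[0,0,-0.7]], claw=[0.4,0.6,0.75,0.85,0.95,1,1,1])

```text
time: 27.25
eef_pos: [0.4861, 0.1676, 0.1129]
tcp_rot: [0.0, 1.0, -0.0, -0.003]
ft_force: [-0.5, 0.6, 0.0]
gripper_width: 0.0852
grasp_force: 0.0
```

Call:
step_arm(angular=[[0,0,0],[0,0,0],[0,0,0],[0,0,0],[0,0,0],[0,0,0],[0,0,0],[0,0,0]], offset=[[0,0,-1],[0,0,-1],[0,0,-0.5],[-0.5,0.3,0],[-0.5,0.5,0],[-0.5,0.5,0],[0,0,0],[0,0,0]], claw=[1,1,1,1,1,1,1,1])

```text
time: 28.05
eef_pos: [0.4285, 0.1158, 0.2152]
tcp_rot: [-0.0, 1.0, -0.001, 0.001]
ft_force: [0.3, -0.2, -0.4]
gripper_width: 0.0857
grasp_force: 0.0
```

```bash
python3 chk.py large,medium,tiny,small all; python3 - <<'E'
from cell import bot
import cv2,numpy as np
a=bot.camera("side")["image"][120:340,190:350];b=cv2.imread("pics/chk.png")
cv2.imwrite("pics/final.png",np.hstack([cv2.resize(a,(364,500),interpolation=cv2.INTER_CUBIC),cv2.copyMakeBorder(cv2.resize(b,(430,323)),0,177,0,0,0)]))
E
```

```text
tcp [0.4285 0.1158 0.2152] [ 0.3 -0.2 -0.4]
large wrist lid c [0.4888 0.1686] top above home 0.9 mm slopes [-0.001 -0.001] 6491 can wall [0.4879 0.1688] 206
large scene lid c [0.485  0.1658] top above home 1.5 mm slopes [ 0.004 -0.009] 108 can wall [0.4881 0.1688] 353
large side lid c [0.4858 0.167 ] top above home -0.3 mm slopes [-0.001  0.004] 102 can wall [0.4873 0.1685] 349
medium wrist none
medium scene lid c [ 0.4188 -0.3253] top above home 0.5 mm slopes [ 0.001 -0.003] 168 can wall [ 0.4214 -0.3218] 342
medium side lid c [ 0.4206 -0.3272] top above home -0.5 mm slopes [ 0.007 -0.003] 244 can wall [ 0.4209 -0.3226] 390
tiny wrist lid c [0.4823 0.0076] top above home 1.0 mm slopes [-0.003 -0.007] 1842 can wall [0.4829 0.0068] 461
tiny scene lid c [0.4785 0.0033] top above home 1.5 mm slopes [-0.026 -0.021] 43 can wall [0.4824 0.0073] 130
tiny side lid c [0.4809 0.0057] top above home -0.8 mm slopes [ 0.006 -0.004] 64 can wall [0.4816 0.0064] 134
small wrist lid c [0.4187 0.3126] top above home 0.8 mm slopes [-0.004  0.004] 2433 can wall [0.4185 0.3125] 1431
small scene lid c [0.4134 0.3075] top above home 1.4 mm slopes [ 0.004 -0.005] 63 can wall [0.4182 0.3114] 173
small side lid c [0.4185 0.3112] top above home -0.5 mm slopes [ 0.008 -0.008] 46 can wall [0.4176 0.3113] 154
```

View pics/final.png

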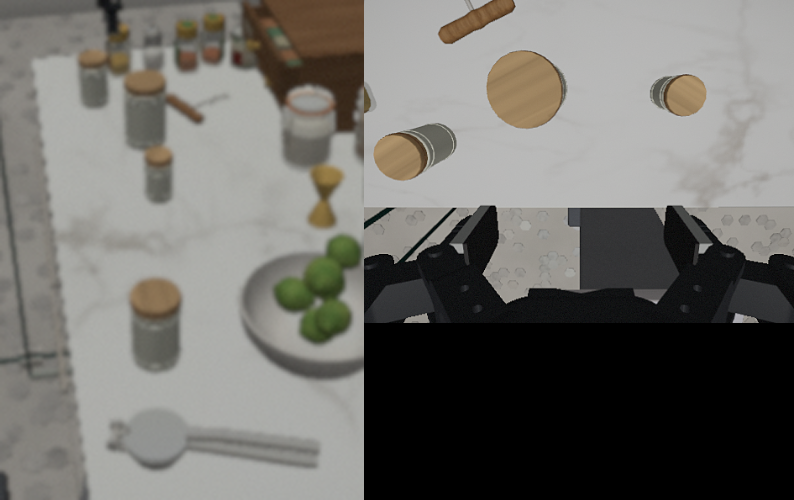

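All four canisters carry their own lids, level and down on the rims, with the lids showing at (92,60), (145,82), (158,157) and (155,297) in the left half. The press and jars are where they were, and the gripper is clear.

```bash
python3 -c "
from cell import bot
print(bot.close_job())"
```

```text
the job is handed in; nothing more can be done
None
```

All four canisters are closed with their own lids, which the cameras show level and seated to within about 1–2 mm. No canister or bystander was seen to move, and I handed the job in at about 28 s of robot time; no verdict was returned.

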